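# Brace the peg jar and twist its cap off

## Robot

A 6-joint arm with a two-finger parallel gripper is mounted at the origin on the work surface. World frame = base frame: x ahead of the robot, y to its left, z up, the work surface at z = 0. Lengths are in mm, angles in rad, forces in N, time in s.
With the tool pointing down it reaches from about 350 to 925 mm from the base axis. Payload 6.4 kg.
Tool frame: the origin (TCP) lies at the very end of the fingers, on their centre line; the grasp point (between the pads) lies robot.tcp_to_grasp behind it (robot.tcp_to_grasp is the distance from the TCP to the grasp point, in mm); z points along the fingers, y is the line along which they close (so a half turn about z gives the same grasp; the last joint's range is limited). The gripper opens to 85 mm and grips with 20 to 120 N. Pads are 22 mm wide; open, the fingers measure 114 mm over their backs; the gripper's body (76 mm by 85 mm) begins 54 mm behind the grasp point. The pads swing forward as they close: fully open they stand 13 mm farther back than shut.
Start: joints at [-1.322, 0.245, 1.558, -0, 1.339, -0.174], TCP at [266.711, -592.773, 231.29] pointing down, gripper open.
Joint ranges: [-3.13, 3.13], [-1.02, 2.26], [0.13, 2.54], [-0.95, 4.09], [0.21, 2.88], [-2.74, 2.74]. Speed limits (rad/s): [2.57, 2.57, 3.14, 3.14, 3.14, 3.14].

## Interface

Orientations are given as a unit quaternion [w, x, y, z].
In Python, from rig import robot, eyes, ticket gives the robot as it stands. The module is installed in compiled form; this text tells all that it offers.
- The arm moves only by the shell command python3 -m inch 'ROWS' [FORCE]. ROWS is a JSON object of lists of equal length, an entry for each row: "delta_pos": the shift along the tool's x, y, z in units of 50 mm (1.0 is 50 mm), a list of three; "rotation": the turn, a rotation vector about the tool's x, y, z in degrees, a list of three; "fingers": the closure, from -1 (fully open) to 1 (shut), so that 0 is half open. In form: {"delta_pos": [[tx, ty, tz], ...], "rotation": [[rx, ry, rz], ...], "fingers": [fingers, ...]}. A call has 1 to 20 rows; each row shifts and turns the commanded pose from where the row before left it, along the tool's axes as they then stand; what a row does not reach is not made up. A row lasts 1/8 s, in which the tool goes at most 62.5 mm and 10.7 degrees, less where a joint would pass 70% of its speed; a pose out of reach is approached as far as the arm can. A call is refused whole if a number of a shift passes 1 or a number of a turn 10.7, either way. A call with a gripper value outside its range is refused whole. The fingers move at their own pace and stop on an object; FORCE is the grip in N (left out, the last holds). Time passes only in rows, so rows that do not move let the fingers close. It gives the time, the measured TCP pose, the force, the opening and the grip force at its end, in the units of the state.
- robot.get_obs(): the state, without advancing time (a new reading comes with each control period).
- eyes.grab_frame(name): name is "scene" or "top"; returns (picture, depth): 384x512x3 uint8, red, green, blue; 384x512 float32, mm along the optical axis (not along the pixel's ray), 0 where there is no reading.
- eyes.get_calibration(name): a dict with "fx", "fy", "cx", "cy" (pixels), "world_to_cam" (4x4, takes a point from world to camera coordinates). Camera axes: x right, y down, z forward; pixel columns grow to the right and rows downward; lengths in mm; the calibration is good to about 2 mm. A picture is of the moment at which its call begins. get_calibration takes no time and is no camera call.
- ticket.hand_in(): hands the job in; it is judged then, once.
The state is a dict: "time_s": time; "qpos": joint angles; "qd": joint speeds; "tau": joint torques, N m; "ee_pos": TCP position; "tool_rot": TCP orientation; "force": force on the tool from outside, world axes, zero at the start; "wrist_torque": the same for the moment, N m; "width": finger opening in mm; "grasp_force": force on a finger pad.
Only numpy, scipy, OpenCV 4.12 (cv2) and the standard library are available. Lean on these libraries where they do the work, as an engineer would, in place of code of your own. Each camera call takes 0.05 s, during which the arm holds its last target. There are 200 camera calls.

## Task

Set the capped blue jar of bone pegs down into the square well of the oak bracing block so that it cannot turn, then unscrew its tight maple cap anticlockwise until the threads let go and lift the cap straight up. Leave the jar seated in the block and finish still holding the cap level just above the jar's mouth, about 2 cm clear of it: do not put the cap down or let go. Keep the jar upright, and do not disturb the ocarina, the bone tuning peg or the iron punch.

Things in the scene. Friction and masses are not known exactly. Their poses are not given: they have to be found in the camera images.
- jar: square blue stoneware jar, 64 x 64 mm, 60 mm high to its flat shoulder, with a round white neck (waxed, 40 mm across, 20 mm high, mouth at 80 mm) under the cap; about 0.42 kg, loose. Origin: centre of its underside, z up, x and y square to its sides. The screwed-on cap is locked to it, so the capped jar can be lifted by the cap's grip bar or its sides.
- cap: round honey maple cap, 64 mm across, 24 mm high, 0.07 kg; on top a dark grip bar 50 mm long (cap's x), 14 wide, 26 high. Origin: centre of the lower edge, z up; when on, 60.5 mm above the jar's underside, on its axis, bar square to the jar's sides. Two short threads (1 mm play) hold it down until turned about 0.9 rad anticlockwise from above; then it lifts straight off.
- collar (a joint): how far the cap has been unscrewed relative to the jar, rad: 0 tight, growing anticlockwise seen from above. A stiff steel collar at the foot of the neck that turns with the cap, resisting with about 0.35 N m; the threads are free above about 0.9, solid stop at 1.25. It stays where it is left.
- brace: oak bracing block screwed to the counter, 112 x 112 mm, 42 mm high, with a square well in its top: 69 mm wide, floor 12 mm above the counter (30 mm deep), 6 mm lead-in bevel. Origin: centre of its underside; x and y along the well's sides. The jar fits in any quarter turn with 2.5 mm clearance each side and can twist about 0.08 rad before the well stops it.
- ocarina: round terracotta ocarina, 70 mm diameter, 50 mm high, loose; leave it alone. Origin: centre of its underside.
- punch: squat black iron punch, 40 mm diameter, 50 mm high, standing loose; leave it alone. Origin: centre of its underside.
- peg: bone tuning peg lying on the counter, about 61 mm long (along its x), 18 mm wide at the head, 8 mm high, loose; leave it alone. Origin: underside, near its middle.
Not all that is in view belongs to the job. Leave any purple look-alike of the cap alone. What is shaped like the brace but purple is not meant.

How it is judged:
By the outcome, as a careful person would: the job done as asked, in the order asked, and still so for the second after the job is handed in, while the arm keeps its last pose, push and grip.
It also fails if it takes over 50 s, if anything falls off the work surface, if the arm or the gripper's body presses on something with over 40 N, if the wrist force passes 120 N, or if a joint passes its speed limit or range.

## Working session

There is one attempt and no reset: what is moved stays moved. The work goes in short steps, Python scripts to look and compute and a shell command to move; the robot and the scene stay as the last step left them, time stands still between calls to the robot, and variables do not carry over. Pictures are saved under pics/ and viewed, at most 10 in all, crops included, and the job is handed in when it is done.

```bash
mkdir -p pics; cat > h.py <<'E'
import numpy as np, cv2
from rig import robot, eyes, ticket
def grab(n):
    p,d=eyes.grab_frame(n); return p,d
def world(n,d):
    c=eyes.get_calibration(n); T=np.linalg.inv(np.array(c["world_to_cam"]))
    v,u=np.mgrid[0:d.shape[0],0:d.shape[1]]
    P=np.stack([(u-c["cx"])/c["fx"]*d,(v-c["cy"])/c["fy"]*d,d],-1)
    W=P@T[:3,:3].T+T[:3,3]; W[d<=0]=np.nan; return W
def save(p,f): cv2.imwrite("pics/"+f,p[:,:,::-1])
E
python3 - <<'E'
from h import *
o=robot.get_obs(); print({k:np.round(v,3) for k,v in o.items()}, robot.tcp_to_grasp)
ims=[]
for n in("top","scene"):
    p,d=grab(n); np.savez("/tmp/"+n,p=p,d=d); save(p,n+"0.png"); print(n,np.round(np.linalg.inv(np.array(eyes.get_calibration(n)["world_to_cam"])),2).tolist(),eyes.get_calibration(n)["fx"])
E
```

```text
{'time_s': np.float64(0.0), 'qpos': array([-1.322,  0.246,  1.559, -0.   ,  1.339, -0.174]), 'qd': array([ 0.001,  0.001,  0.001,  0.002,  0.001, -0.001]), 'tau': array([ 1.0000e-03, -4.2951e+01, -3.2613e+01, -0.0000e+00,  5.0000e-03,
        0.0000e+00]), 'ee_pos': array([ 266.567, -592.195,  230.172]), 'tool_rot': array([-0.001,  0.978,  0.21 , -0.   ]), 'force': array([ 0.202, -0.129,  0.807]), 'wrist_torque': array([ 0.007,  0.032, -0.023]), 'grasp_force': np.float64(0.0), 'width': np.float64(85.47)} 18.700000000000003
top [[-0.04, -0.98, 0.21, 385.85], [-1.0, 0.03, -0.01, 40.67], [0.01, -0.22, -0.98, 912.63], [0.0, 0.0, 0.0, 1.0]] 382.6718394588546
scene [[0.87, 0.39, -0.3, 791.82], [0.49, -0.67, 0.56, -372.48], [0.02, -0.64, -0.77, 625.93], [0.0, 0.0, 0.0, 1.0]] 383.25656970300474
```

View pics/top0.png

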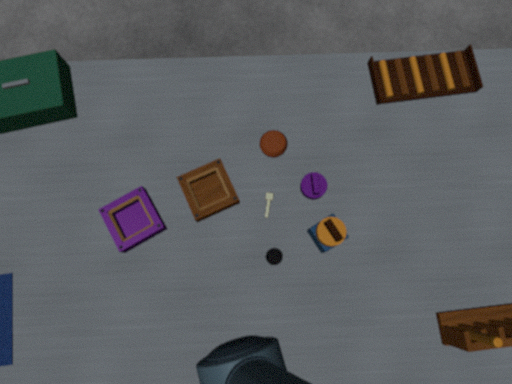

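View pics/scene0.png

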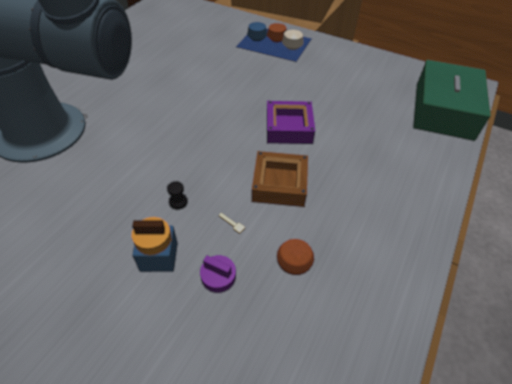

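Top view: the jar with the honey cap is at (329,233) and the oak brace at (208,190). The look-alikes are a purple cap at (314,186) and a purple block at (132,218). The peg is at (268,204), the punch at (274,256) and the ocarina at (273,143). The honey cap on the blue jar and the brown block fit the description. I'll confirm them in an enlarged crop and measure.

```bash
cat > meas.py <<'E'
from h import *
def rect(W,m,name):
    P=W[m]; r=cv2.minAreaRect(P[:,:2].astype(np.float32))
    print(name,m.sum(),"rect c",np.round(r[0],1),"size",np.round(r[1],1),"ang",round(r[2],1),"zmed",np.round(np.nanmedian(P[:,2]),1))
    return r
E
python3 - <<'E'
from meas import *
for n,bx,jx in(("top",(175,155,243,225),(305,210,352,255)),("scene",(248,148,312,208),(128,212,182,275))):
    z=np.load(f"/tmp/{n}.npz"); p,d=z["p"],z["d"]; W=world(n,d); Z=W[...,2]
    print(n,"table z",np.round([np.nanmedian(Z[280:300,100:150]),np.nanmedian(Z[300:340,300:330])],1))
    def box(b):
        m=np.zeros(Z.shape,bool); m[b[1]:b[3],b[0]:b[2]]=1; return m
    rect(W,box(bx)&(Z>36)&(Z<48),"brace top")
    rect(W,box(bx)&(Z>20)&(Z<48),"brace 20+")
    rect(W,box(bx)&(Z<17)&(Z>8),"floor")
    rect(W,box(jx)&(Z>104)&(Z<118),"bar")
    rect(W,box(jx)&(Z>78)&(Z<90),"cap")
    rect(W,box(jx)&(Z>50)&(Z<65),"shoulder")
    rect(W,box(jx)&(Z>15)&(Z<125),"jar all")
p=np.load("/tmp/top.npz")["p"]; save(cv2.resize(p[130:270,175:355],None,fx=4,fy=4,interpolation=cv2.INTER_CUBIC),"crop.png")
E
```

```text
top table z [0.3 0.2]
brace top 1412 rect c [583.5 136.1] size [113.4 111.9] ang 22.7 zmed 42.1
brace 20+ 1563 rect c [583.5 136.1] size [113.4 111.9] ang 22.7 zmed 41.8
floor 794 rect c [573.8 132. ] size [ 92.4 108.8] ang 22.9 zmed 12.3
bar 166 rect c [ 469.5 -136. ] size [49.7 14.1] ang 29.5 zmed 110.3
cap 480 rect c [ 469.  -135.6] size [63.3 62. ] ang 40.4 zmed 84.7
shoulder 162 rect c [ 469.4 -135.9] size [64.  64.3] ang 29.7 zmed 59.4
jar all 946 rect c [ 469.4 -135.8] size [64.2 64.2] ang 29.4 zmed 84.4
scene table z [-0.7 -0.6]
brace top 1381 rect c [580.1 136.9] size [112.1 115.4] ang 22.6 zmed 41.1
brace 20+ 1864 rect c [580.2 136.7] size [112.1 116. ] ang 22.6 zmed 40.4
floor 733 rect c [584.7 127.9] size [109.5  96.4] ang 22.4 zmed 11.7
bar 276 rect c [ 467.  -135.9] size [50.  15.5] ang 29.7 zmed 109.4
cap 604 rect c [ 468.9 -135.6] size [63.2 59.9] ang 88.0 zmed 83.8
shoulder 368 rect c [ 467.9 -136.7] size [63.8 63. ] ang 29.9 zmed 58.4
jar all 2042 rect c [ 467.6 -135.8] size [64.  65.1] ang 29.7 zmed 78.7
```

View pics/crop.png

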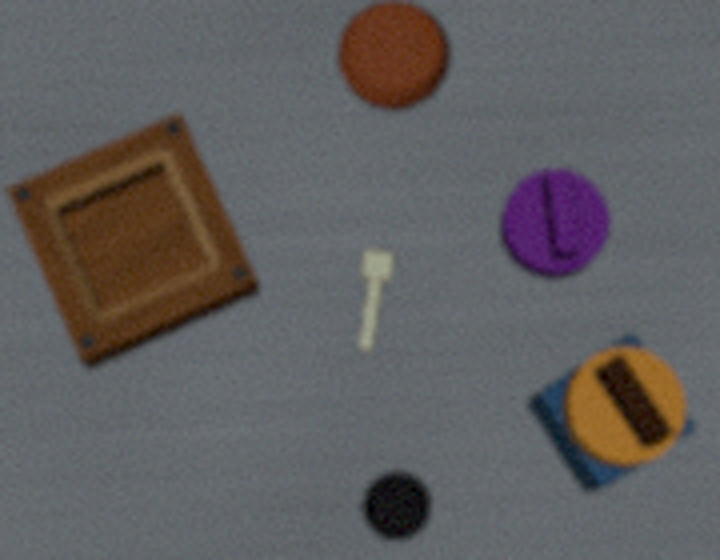

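The crop confirms the targets: blue jar with honey maple cap, and brown oak block with a square well. The measured sizes match the given ones. The jar is at (469,-136) with its bar at 29.6°, and the brace is at (582,136) with its sides at 22.7°.

```bash
cat > to.py <<'E'
# usage: to.py x y z yaw_deg : prints remaining tool-frame shift (units of 50mm) and turn
import sys
from h import *
from scipy.spatial.transform import Rotation as R
o=robot.get_obs(); q=np.array(o["tool_rot"]); r=R.from_quat(q[[1,2,3,0]])
t=np.array([float(a) for a in sys.argv[1:4]]); yaw=float(sys.argv[4])
g=R.from_euler('z',yaw,degrees=True)*R.from_euler('x',180,degrees=True)
print("shift",np.round(r.inv().apply(t-o["ee_pos"])/50,3),"turn",np.round((r.inv()*g).as_rotvec(degrees=True),2))
print("t",o["time_s"],"pos",np.round(o["ee_pos"],1),"F",np.round(o["force"],1),"M",np.round(o["wrist_torque"],2),"w",round(float(o["width"]),1),"g",round(float(o["grasp_force"]),1),"q",np.round(o["qpos"],2))
E
python3 to.py 469 -136 160 29.6
```

```text
shift [ 7.435 -6.658  1.42 ] turn [-0.1  -0.02 -5.38]
t 0.1 pos [ 266.6 -592.3  230.3] F [ 0.2 -0.   0.2] M [ 0.   -0.01  0.07] w 85.3 g 0.0 q [-1.32  0.25  1.56  0.    1.34 -0.17]
```

```bash
python3 -m inch '{"delta_pos":[[0.62,-0.555,0.05],[0.62,-0.555,0.1],[0.62,-0.555,0.1],[0.62,-0.555,0.1],[0.62,-0.555,0.1],[0.62,-0.555,0.1],[0.62,-0.555,0.1],[0.62,-0.555,0.1],[0.62,-0.555,0.1],[0.62,-0.555,0.1],[0.62,-0.555,0.1],[0.615,-0.553,0.1],[0,0,0],[0,0,0]],"rotation":[[0,0,0],[0,0,0],[0,0,0],[0,0,0],[0,0,0],[0,0,0],[0,0,0],[0,0,0],[0,0,0],[0,0,0],[0,0,0],[0,0,0],[0,0,-5.4],[0,0,0]],"fingers":[-0.2,-0.2,-0.2,-0.2,-0.2,-0.2,-0.2,-0.2,-0.2,-0.2,-0.2,-0.2,-0.2,-0.2]}' 100; python3 to.py 469 -136 87 29.6
```

```text
time_s: 1.85
ee_pos: [469.0, -136.1, 173.4]
tool_rot: [-0.0, 0.967, 0.256, -0.0]
force: [0.1, -0.6, 0.6]
width: 51.4
grasp_force: 0.0
shift [ 2.000e-03 -1.000e-03  1.728e+00] turn [-0.03  0.03  0.02]
t 1.85 pos [ 469.  -136.1  173.4] F [ 0.1 -0.6  0.6] M [ 0.03  0.01 -0.04] w 51.4 g 0.0 q [-0.52 -0.08  2.01 -0.    1.21  0.54]
```

```bash
python3 -m inch '{"delta_pos":[[0,0,0.5],[0,0,0.5],[0,0,0.4],[0,0,0.2],[0,0,0.12],[0,0,0]],"rotation":[[0,0,0],[0,0,0],[0,0,0],[0,0,0],[0,0,0],[0,0,0]],"fingers":[-0.2,-0.2,-0.2,-0.2,-0.2,-0.2]}'; python3 to.py 469 -136 87 29.6; python3 - <<'E'
from h import *
p,d=grab("scene"); save(cv2.resize(p[150:300,80:280],None,fx=4,fy=4),"near.png")
E
```

```text
time_s: 2.6
ee_pos: [469.2, -136.9, 87.9]
tool_rot: [0.0, 0.967, 0.255, 0.0]
force: [-0.7, -0.1, -0.1]
width: 51.4
grasp_force: 0.0
shift [ 0.005 -0.017  0.019] turn [ 0.01 -0.   -0.01]
t 2.6 pos [ 469.2 -136.9   87.9] F [-0.7 -0.1 -0.1] M [0.05 0.01 0.05] w 51.4 g 0.0 q [-0.52  0.05  2.06  0.    1.03  0.54]
```

View pics/near.png

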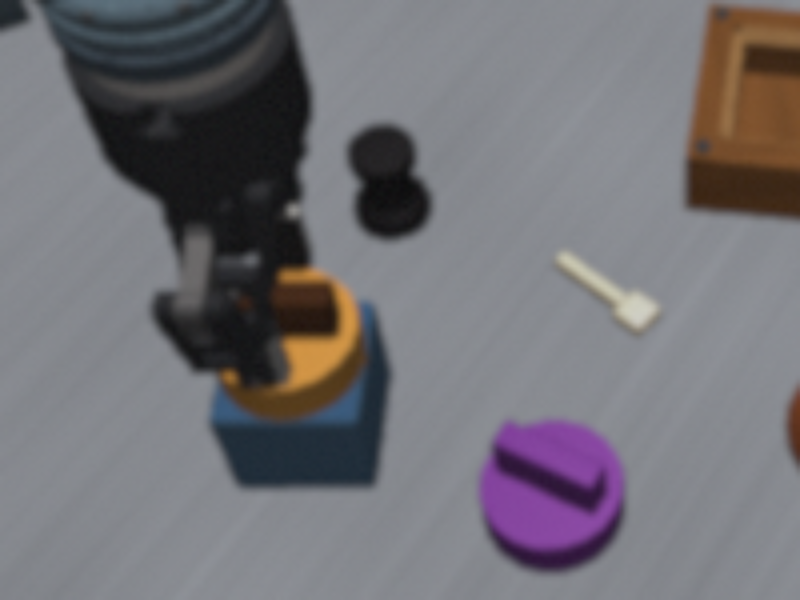

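The fingers straddle the bar, with the near finger at about (265,360) in the crop and its tip just above the cap. Closing now.

```bash
python3 -m inch '{"delta_pos":[[0,-0.015,0.02],[0,0,0],[0,0,0],[0,0,0],[0,0,0],[0,0,0],[0,0,0]],"rotation":[[0,0,0],[0,0,0],[0,0,0],[0,0,0],[0,0,0],[0,0,0],[0,0,0]],"fingers":[0.3,0.6,1,1,1,1,1]}' 100; python3 to.py 469 -136 87 29.6
```

```text
time_s: 3.52
ee_pos: [469.2, -136.2, 87.4]
tool_rot: [0.0, 0.967, 0.256, 0.0]
force: [0.4, 0.4, 5.6]
width: 12.2
grasp_force: 98.2
shift [-0.002 -0.006  0.008] turn [ 0.05 -0.03  0.03]
t 3.525 pos [ 469.2 -136.2   87.4] F [0.4 0.4 5.6] M [0.14 0.08 0.02] w 12.2 g 98.2 q [-0.52  0.05  2.06  0.    1.03  0.54]
```

```bash
python3 -m inch '{"delta_pos":[[0,0,-0.1],[0,0,-0.2],[0,0,-0.3],[0,0,-0.4],[0,0,-0.4],[0,0,-0.4],[0,0,-0.1],[0,0,0]],"rotation":[[0,0,0],[0,0,0],[0,0,0],[0,0,0],[0,0,0],[0,0,0],[0,0,0],[0,0,0]],"fingers":[1,1,1,1,1,1,1,1]}'; python3 to.py 582 136 180 22.7;python3 - <<'E'
from meas import *
p,d=grab("scene"); save(cv2.resize(p[130:290,70:270],None,fx=3,fy=3),"lift.png")
E
```

```text
time_s: 4.53
ee_pos: [468.7, -135.9, 181.9]
tool_rot: [0.0, 0.967, 0.256, 0.0]
force: [0.4, 0.7, -5.6]
width: 12.0
grasp_force: 98.2
shift [ 4.658 -3.608  0.038] turn [ 0.02 -0.01  6.93]
t 4.525 pos [ 468.7 -135.9  181.9] F [ 0.4  0.7 -5.6] M [-0.03  0.05 -0.  ] w 12.0 g 98.2 q [-0.52 -0.09  2.01  0.    1.22  0.54]
```

View pics/lift.png

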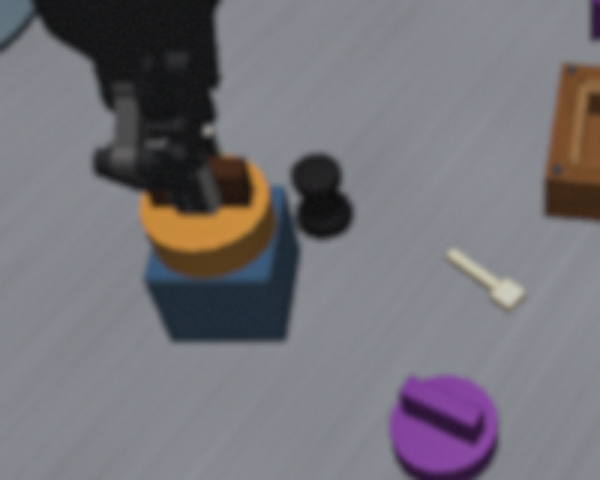

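The jar hangs level from the bar, clear of everything. I'll carry it over the brace.

```bash
python3 -m inch '{"delta_pos":[[0.1,-0.08,0],[0.2,-0.155,0],[0.3,-0.23,0],[0.4,-0.31,0],[0.4,-0.31,0],[0.4,-0.31,0],[0.4,-0.31,0],[0.4,-0.31,0],[0.4,-0.31,0],[0.4,-0.31,0],[0.4,-0.31,0],[0.4,-0.31,0],[0.35,-0.27,0],[0.25,-0.19,0],[0.15,-0.12,0],[0.1,-0.08,0],[0,0,0],[0,0,0],[0,0,0],[0,0,0]],"rotation":[[0,0,0],[0,0,0],[0,0,0],[0,0,0],[0,0,0],[0,0,0],[0,0,0],[0,0,0],[0,0,0],[0,0,0],[0,0,0],[0,0,0],[0,0,0],[0,0,0],[0,0,0],[0,0,0],[0,0,4],[0,0,2.9],[0,0,0],[0,0,0]],"fingers":[1,1,1,1,1,1,1,1,1,1,1,1,1,1,1,1,1,1,1,1]}'; python3 to.py 582 136 180 22.7;python3 - <<'E'
from meas import *
for n in("top","scene"):
    p,d=grab(n); W=world(n,d); Z=W[...,2]; np.savez("/tmp/"+n,p=p,d=d)
    near=(np.hypot(W[...,0]-582,W[...,1]-136)<100)
    hsv=cv2.cvtColor(p,cv2.COLOR_RGB2HSV)
    blue=(hsv[...,0]>95)&(hsv[...,0]<118)&(hsv[...,1]>90)
    rect(W,near&(Z>38)&(Z<46),"brace")
    rect(W,near&blue&(Z>92)&(Z<157),"jar blue")
    rect(W,near&(Z>164)&(Z<182)&(hsv[...,0]<25)&(hsv[...,1]>120),"cap")
E
```

```text
time_s: 7.08
ee_pos: [591.5, 158.7, 181.8]
tool_rot: [0.0, 0.98, 0.197, -0.0]
force: [1.1, 0.1, -5.4]
width: 11.9
grasp_force: 98.1
shift [-0.351  0.346  0.036] turn [0.   0.   0.04]
t 7.075 pos [591.5 158.7 181.8] F [ 1.1  0.1 -5.4] M [ 0.    0.04 -0.02] w 11.9 g 98.1 q [ 0.08  0.21  1.7  -0.    1.24  1.25]
brace 770 rect c [584.6 133. ] size [113.  105.3] ang 22.6 zmed 42.2
jar blue 40 rect c [579.1 123.1] size [ 8.4 18.6] ang 82.5 zmed 149.1
cap 0 rect c [0. 0.] size [0. 0.] ang 0.0 zmed nan
brace 1080 rect c [580.6 136. ] size [112.2 115.6] ang 23.1 zmed 41.3
jar blue 713 rect c [599.3 137.3] size [61.8 22.7] ang 25.6 zmed 132.9
cap 479 rect c [592.7 149.4] size [62.8 47.2] ang 20.3 zmed 177.8
  return np.nanmean(a, axis, out=out, keepdims=keepdims)
```

```bash
python3 -m inch '{"delta_pos":[[-0.17,0.17,0],[-0.17,0.17,0],[0,0,0.2],[0,0,0.3],[0,0,0.2],[0,0,0.1],[0,0,0]],"rotation":[[0,0,0],[0,0,0],[0,0,0],[0,0,0],[0,0,0],[0,0,0],[0,0,0]],"fingers":[1,1,1,1,1,1,1]}'; python3 to.py 582.4 136.2 135 22.7;python3 - <<'E'
from meas import *
n="scene"
p,d=grab(n); W=world(n,d); Z=W[...,2]
near=(np.hypot(W[...,0]-582,W[...,1]-136)<100)
hsv=cv2.cvtColor(p,cv2.COLOR_RGB2HSV)
blue=(hsv[...,0]>95)&(hsv[...,0]<118)&(hsv[...,1]>90)
rect(W,near&(Z>38)&(Z<46)&~blue,"brace")
rect(W,near&blue&(Z>52)&(Z<113),"jar blue")
P=W[near&blue&(Z>52)&(Z<113)]
c,s=np.cos(np.radians(22.7)),np.sin(np.radians(22.7))
u=P[:,0]*c+P[:,1]*s; v=-P[:,0]*s+P[:,1]*c
print("jar u,v range",np.percentile(u,[1,99]),np.percentile(v,[1,99]),"brace c u,v",580.2*c+136.8*s,-580.2*s+136.8*c)
save(cv2.resize(p[70:230,200:360],None,fx=3.7,fy=3.7),"over.png")
E
```

```text
time_s: 8.05
ee_pos: [582.1, 136.9, 141.1]
tool_rot: [-0.0, 0.98, 0.197, -0.001]
force: [0.3, -0.3, -4.9]
width: 12.0
grasp_force: 98.1
shift [0.001 0.015 0.123] turn [-0.02  0.06  0.04]
t 8.05 pos [582.1 136.9 141.1] F [ 0.3 -0.3 -4.9] M [ 0.02  0.01 -0.02] w 12.0 g 98.1 q [0.04 0.22 1.76 0.   1.16 1.22]
brace 1004 rect c [580.5 136. ] size [111.9 114.2] ang 23.1 zmed 41.4
jar blue 602 rect c [588.9 115.2] size [59.3 21.6] ang 23.3 zmed 91.4
jar u,v range [559.74609742 616.67977212] [-130.85708628 -115.96490615] brace c u,v 588.0485460924809 -97.69947511895518
```

View pics/over.png

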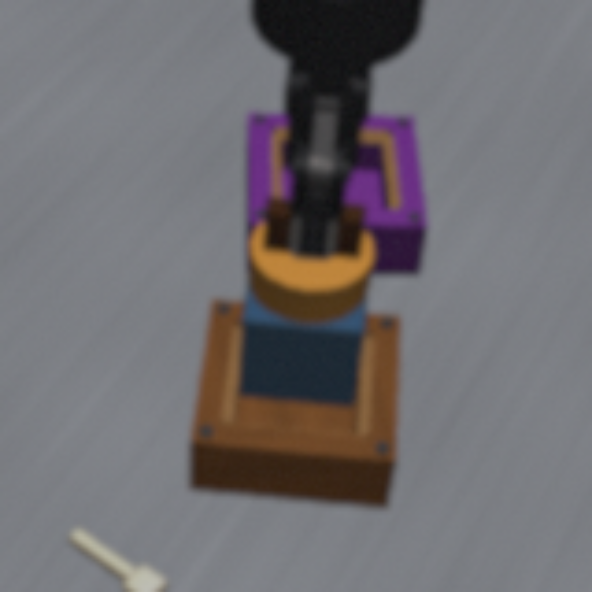

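The jar is centred over the well to within 1 mm and square to it. Lowering slowly.

```bash
python3 -m inch '{"delta_pos":[[0,0,0.15],[0,0,0.1],[0,0,0.1],[0,0,0.1],[0,0,0.1],[0,0,0.05],[0,0,0]],"rotation":[[0,0,0],[0,0,0],[0,0,0],[0,0,0],[0,0,0],[0,0,0],[0,0,0]],"fingers":[1,1,1,1,1,1,1]}'; python3 to.py 582.4 136.2 99.4 22.7
```

```text
time_s: 8.98
ee_pos: [582.2, 136.8, 111.5]
tool_rot: [-0.0, 0.98, 0.197, -0.0]
force: [0.5, -1.5, -5.1]
width: 11.9
grasp_force: 98.2
shift [-0.001  0.011  0.243] turn [-0.01  0.02  0.03]
t 8.975 pos [582.2 136.8 111.5] F [ 0.5 -1.5 -5.1] M [ 0.02 -0.02 -0.04] w 11.9 g 98.2 q [0.04 0.26 1.77 0.   1.11 1.22]
```

```bash
python3 -m inch '{"delta_pos":[[0,0,0.08],[0,0,0.06],[0,0,0.04],[0,0,0.03],[0,0,0.02],[0,0,0.01],[0,0,0]],"rotation":[[0,0,0],[0,0,0],[0,0,0],[0,0,0],[0,0,0],[0,0,0],[0,0,0]],"fingers":[1,1,1,1,1,1,1]}'; python3 to.py 582.4 136.2 99.4 22.7
```

```text
time_s: 9.85
ee_pos: [582.6, 136.7, 100.4]
tool_rot: [0.0, 0.98, 0.197, 0.0]
force: [-2.6, -0.9, 0.4]
width: 11.9
grasp_force: 98.7
shift [-0.008  0.008  0.02 ] turn [ 0.01 -0.02  0.03]
t 9.85 pos [582.6 136.7 100.4] F [-2.6 -0.9  0.4] M [-0.1   0.42  0.03] w 11.9 g 98.7 q [ 0.04  0.28  1.78 -0.    1.09  1.22]
```

```bash
python3 -m inch '{"delta_pos":[[0,0,0.02],[0,0,0],[0,0,0]],"rotation":[[0,0,0],[0,0,0],[0,0,-3]],"fingers":[1,1,1]}' 120; python3 to.py 582.4 136.2 99.4 22.7; python3 -m inch '{"delta_pos":[[0,0,0],[0,0,0],[0,0,0],[0,0,0]],"rotation":[[0,0,-4],[0,0,-4],[0,0,-4],[0,0,0]],"fingers":[1,1,1,1]}'; python3 to.py 582.4 136.2 99.4 22.7
```

```text
time_s: 10.22
ee_pos: [583.1, 136.6, 99.5]
tool_rot: [0.0, 0.975, 0.223, 0.001]
force: [-1.7, -2.0, 1.8]
width: 11.3
grasp_force: 119.7
shift [-0.016  0.002  0.002] turn [ 0.05 -0.1   3.09]
t 10.225 pos [583.1 136.6  99.5] F [-1.7 -2.   1.8] M [-0.2   0.28 -0.08] w 11.3 g 119.7 q [ 0.04  0.28  1.78 -0.    1.08  1.16]
time_s: 10.72
ee_pos: [583.2, 136.5, 99.5]
tool_rot: [0.0, 0.947, 0.323, 0.001]
force: [-0.9, -2.4, 3.1]
width: 11.4
grasp_force: 119.7
shift [-0.016 -0.006  0.003] turn [ 0.07 -0.09 14.95]
t 10.725 pos [583.2 136.5  99.5] F [-0.9 -2.4  3.1] M [-0.37  0.26 -0.2 ] w 11.4 g 119.7 q [ 0.04  0.28  1.78 -0.    1.08  0.95]
```

```bash
python3 -m inch '{"delta_pos":[[0,0,0],[0,0,0],[0,0,0],[0,0,0],[0,0,0],[0,0,0],[0,0,0],[0,0,0],[0,0,0],[0,0,0],[0,0,0],[0,0,0]],"rotation":[[0,0,-4],[0,0,-5],[0,0,-5],[0,0,-5],[0,0,-5],[0,0,-5],[0,0,-5],[0,0,-5],[0,0,-5],[0,0,-4],[0,0,-1],[0,0,0]],"fingers":[1,1,1,1,1,1,1,1,1,1,1,1]}'; python3 to.py 582.4 136.2 99.4 22.7
python3 - <<'E'
from meas import *
p,d=grab("scene"); W=world("scene",d); Z=W[...,2]
near=(np.hypot(W[...,0]-582,W[...,1]-136)<100)
hsv=cv2.cvtColor(p,cv2.COLOR_RGB2HSV)
blue=(hsv[...,0]>95)&(hsv[...,0]<118)&(hsv[...,1]>90)
rect(W,near&blue&(Z>44)&(Z<75),"jar blue")
rect(W,near&blue&(Z>68)&(Z<75),"shoulder")
save(cv2.resize(p[70:230,200:360],None,fx=3.7,fy=3.7),"turned.png")
E
```

```text
time_s: 12.22
ee_pos: [583.3, 136.9, 99.5]
tool_rot: [0.001, 0.728, 0.686, 0.001]
force: [1.2, -0.3, 2.9]
width: 11.2
grasp_force: 119.8
shift [-0.015 -0.017  0.002] turn [ 0.1  -0.1  63.94]
t 12.225 pos [583.3 136.9  99.5] F [ 1.2 -0.3  2.9] M [-0.02 -0.07 -0.34] w 11.2 g 119.8 q [0.04 0.28 1.78 0.   1.08 0.1 ]
jar blue 324 rect c [591.3 114.4] size [59.9 22.2] ang 23.6 zmed 61.9
shoulder 100 rect c [591.1 114.8] size [59.9 21.2] ang 23.6 zmed 70.8
```

View pics/turned.png

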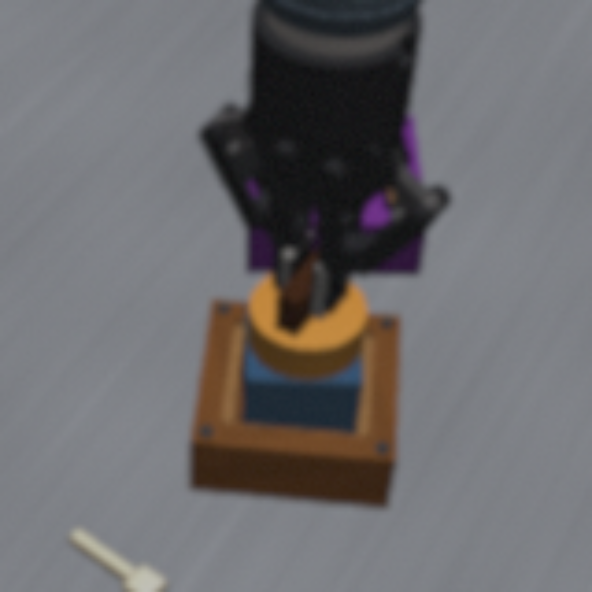

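The jar is seated: its shoulder measures about 71 mm against 72 expected, and it sits square. The bar has turned about 64°. Next I'll test-lift and watch the force.

```bash
python3 -m inch '{"delta_pos":[[0,0,-0.03],[0,0,-0.03],[0,0,-0.04],[0,0,0]],"rotation":[[0,0,0],[0,0,0],[0,0,0],[0,0,0]],"fingers":[1,1,1,1]}'; python3 to.py 583.3 136.9 139 86.6
python3 - <<'E'
from meas import *
p,d=grab("scene"); W=world("scene",d); Z=W[...,2]
near=(np.hypot(W[...,0]-582,W[...,1]-136)<100)
hsv=cv2.cvtColor(p,cv2.COLOR_RGB2HSV)
blue=(hsv[...,0]>95)&(hsv[...,0]<118)&(hsv[...,1]>90)
rect(W,near&blue&(Z>66)&(Z<78),"shoulder")
E
```

```text
time_s: 12.78
ee_pos: [581.9, 136.6, 103.7]
tool_rot: [-0.0, 0.727, 0.687, -0.001]
force: [-0.3, -0.4, 0.1]
width: 11.6
grasp_force: 119.2
shift [ 0.007  0.026 -0.706] turn [-0.07  0.04  0.16]
t 12.775 pos [581.9 136.6 103.7] F [-0.3 -0.4  0.1] M [-0.13  0.06  0.  ] w 11.6 g 119.2 q [ 0.04  0.27  1.78 -0.    1.09  0.1 ]
shoulder 171 rect c [590.3 116.3] size [60. 22.] ang 26.1 zmed 70.8
```

The threads are free: the cap rose 4 mm with almost no force and the shoulder stayed at 70.8. Lifting the rest straight up.

```bash
python3 -m inch '{"delta_pos":[[0,0,-0.05],[0,0,-0.1],[0,0,-0.1],[0,0,-0.1],[0,0,-0.1],[0,0,-0.1],[0,0,-0.1],[0,0,-0.05],[0,0,0],[0,0,0],[0,0,0]],"rotation":[[0,0,0],[0,0,0],[0,0,0],[0,0,0],[0,0,0],[0,0,0],[0,0,0],[0,0,0],[0,0,0],[0,0,0],[0,0,0]],"fingers":[1,1,1,1,1,1,1,1,1,1,1]}'; python3 to.py 583.3 136.9 139 86.6
python3 - <<'E'
from meas import *
p,d=grab("scene"); W=world("scene",d); Z=W[...,2]
near=(np.hypot(W[...,0]-582,W[...,1]-136)<100)
hsv=cv2.cvtColor(p,cv2.COLOR_RGB2HSV)
blue=(hsv[...,0]>95)&(hsv[...,0]<118)&(hsv[...,1]>90)
rect(W,near&blue&(Z>66)&(Z<78),"shoulder")
white=near&(hsv[...,1]<60)&(hsv[...,2]>110)&(Z>74)&(Z<98)
rect(W,white,"neck"); print(np.nanpercentile(Z[white],[2,98]))
cap=near&(hsv[...,0]<25)&(hsv[...,1]>150)&(Z>100)&(hsv[...,2]>90)
rect(W,cap,"cap"); print(np.nanpercentile(Z[cap],[1,5,50,95]))
save(cv2.resize(p[50:240,180:380],None,fx=3,fy=3),"end.png")
E
```

```text
time_s: 14.2
ee_pos: [582.2, 136.7, 138.5]
tool_rot: [-0.0, 0.727, 0.687, -0.0]
force: [0.3, -0.2, -0.9]
width: 11.4
grasp_force: 119.2
shift [ 0.005  0.021 -0.009] turn [-0.03  0.    0.12]
t 14.2 pos [582.2 136.7 138.5] F [ 0.3 -0.2 -0.9] M [ 0.03 -0.02 -0.02] w 11.4 g 119.2 q [0.04 0.23 1.76 0.   1.16 0.1 ]
shoulder 212 rect c [581.7 134.3] size [60.1 62.3] ang 25.6 zmed 70.9
neck 105 rect c [578.8 130.9] size [31.8 50.8] ang 65.5 zmed 85.3
[74.59385545 92.75779229]
cap 364 rect c [584.1 131.5] size [61.2 52.4] ang 28.4 zmed 135.0
[132.34526912 133.38501339 134.96278685 145.22577508]
```

View pics/end.png

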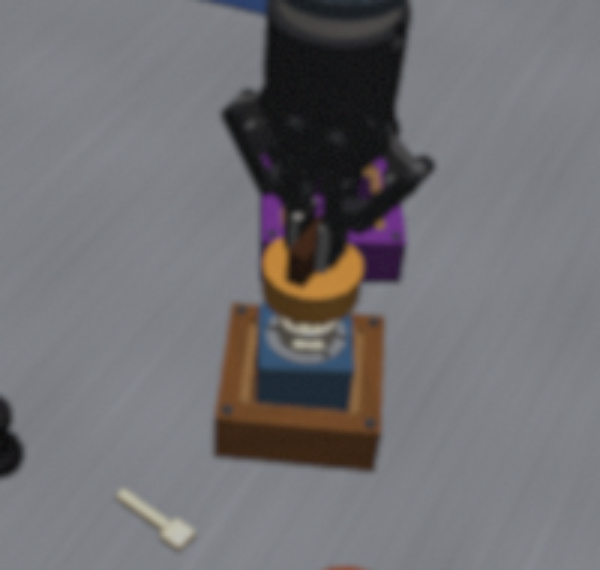

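The picture shows the jar seated in the block with its white neck bare at about (307,335). The cap is held level above it at about (313,275). Its top measures about 136 mm, so its underside is at about 112 mm, 20 mm above the mouth at 92 mm. The peg and punch are in place.

```bash
python3 -c "
from rig import ticket
print(ticket.hand_in())"
```

```text
the job is handed in; nothing more can be done
None
```

The job is handed in: the jar is seated in the oak block, and the unscrewed cap is held level about 2 cm above its mouth, with the ocarina, peg and punch left alone.

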